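# Slide a screw cap along the rail into the capping jig's corner pocket

## Task

Load the capping jig with the flat screw cap that lies on its plate, by pushing only: with the fingertips push the cap straight across against the long rail, well before the pocket, then keep it against the rail and slide it along into the corner pocket at the left end until it is fully home against both the rail and the end stop. Never lift or tip the cap, and leave the cap with the popped-up seal, the two filled vials and the loose seal where they are. Finish with the fingers clear of everything.

Things in the scene. Friction and masses are not known exactly. Their poses are not given: they have to be found in the camera images.
- cap: the part to load: white ribbed screw cap, 44 mm across and 23 mm high, mouth up, its grey rubber seal lying inside below the rim; about 30 g, loose on the jig's plate. Origin: centre of its underside, z up. It starts 38 to 78 mm short of touching the rail and 140 to 230 mm to the right of its seat
- jig: fixed grey plate on the worktop, 8 mm thick, spanning x -80 to +70, y -160 to +160 mm, with three aluminium bars on it, each 14 mm high (tops 22 mm over the worktop, 9 mm below the cap's rim). x points away from the robot to the rail, y left along the rail to the pocket, z up; origin on the worktop. Long rail at the far edge: inner face at x = +55, y -155 to +155 mm, its right end open. All slick (friction 0.2)
- lip_nose (a point): rounded right end of the short front lip, at mid-thickness on the plate's top (jig x +1, y +116 mm). The lip is 10 mm thick, parallel to the rail, and runs left to the end stop, whose inner face is at jig y = +140 mm. Rail, end stop and lip make the corner pocket, 49 mm wide between lip and rail, open only to the right (-y)
- pocket_seat (a point): where the centre of the cap's underside lies when the cap is fully home in the pocket, on the plate's top (8 mm over the worktop), 22 mm from the rail and 22 mm from the end stop: jig x +33, y +118 mm. Axes parallel to the jig's
- rail_right (a point): where the centre of the cap's underside would lie with the cap touching the rail near the rail's right end: jig x +33, y -118 mm, on the plate's top. The line from here to pocket_seat is the path of the cap along the rail
- popped_cap: bystander: white screw cap 44 mm across with its round grey seal standing up out of it, 32 mm high in all, loose on the plate's front left part. Origin: centre of its underside
- vial_left: bystander: clear capped vial with soil in it, 46 mm across, 90 mm tall, standing on the worktop left of the jig, the nearer to the robot of the two. Origin: centre of its underside
- vial_back: bystander: the same kind of vial, left of the jig, the farther one. Origin: centre of its underside
- seal: bystander: loose grey rubber seal, 36 mm across, 11 mm high, on the worktop just past the jig's right end, towards its front corner. Origin: centre of its underside
Things that resemble listed ones, but are neither listed nor needed, are in the scene too. Leave any purple, red or yellow look-alike of the cap alone.

How it is judged:
By the outcome, as a careful person would: the job done as asked, in the order asked, and still so for the second after the job is handed in, with the robot touching nothing.
It also fails if it takes over 45 s, if anything falls off the work surface, if the arm or the gripper's body presses on something with over 40 N, if the wrist force passes 120 N, or if a joint passes its speed limit or range.

## Robot

A 6-joint arm with a two-finger parallel gripper is mounted at the origin on a cart in front of the work surface, level with it; the furniture and walls round the work are solid. World frame = base frame: x ahead of the robot, y to its left, z up, the work surface at z = 0. Lengths are in m, angles in rad, forces in N, time in s.
With the tool pointing down it reaches from about 0.35 to 0.8 m from the base axis. Payload 7.3 kg.
Tool frame: the origin (TCP) lies between the finger pads; the fingertips stand 25 mm ahead of it and the grasp point (between the pads) lies 6 mm ahead of it (r.tip_extent is the distance from the TCP to the fingertips, in m); z points along the fingers, y is the line along which they close (so a half turn about z gives the same grasp; the last joint's range is limited). The gripper opens to 85 mm and grips with 20 to 120 N. Pads are 22 mm wide; open, the fingers measure 114 mm over their backs; the gripper's body (76 mm by 85 mm) begins 54 mm behind the grasp point. The pads swing forward as they close: fully open they stand 13 mm farther back than shut.
Start: joints at [-1.452, 0.342, 1.524, -0, 1.275, -0.146], TCP at [0.137, -0.507, 0.256] pointing down, gripper open.
Joint ranges: [-2.53, 2.53], [-0.77, 2.02], [0.04, 2.7], [-1, 4.14], [0.28, 2.66], [-3.11, 3.11]. Speed limits (rad/s): [2.57, 2.57, 3.14, 3.14, 3.14, 3.14].

## Interface

Orientations are given as a unit quaternion [x, y, z, w].
In Python, from workcell import r, command_gripper, optics gives the robot as it stands. The module is installed in compiled form; this text tells all that it offers. Calls block until the motion is done:
- r.reach(position, orientation): joint-space move of the TCP to a pose.
- r.move_straight(position, orientation=None, speed=0.15, max_force=None): straight line of the TCP; orientation=None keeps the orientation; speed is the mean speed in m/s. With max_force (N) it stops when the force on the tool has changed by that much, and returns True; else False.
- r.movej(angles): joint-space move.
- command_gripper(opening, force=None): finger opening in m; force is the grip in N (None keeps the last); returns when the fingers have stopped.
- r.hold(seconds).
- r.solve_ik(position, orientation): joint angles nearest the present ones, or None.
- r.read_state(): the state.
- optics.get_image(name): name is "scene" or "top"; returns (picture, depth): 400x640x3 uint8, red, green, blue; 400x640 float32, m along the optical axis (not along the pixel's ray), 0 where there is no reading.
- optics.camera_model(name): a dict with "K" (3x3 intrinsics, pixels), "R" (3x3) and "t" (3): a world point X has camera coordinates R X + t. Camera axes: x right, y down, z forward; pixel columns grow to the right and rows downward; lengths in m; the calibration is good to about 2 mm. A picture is of the moment at which its call begins. camera_model takes no time and is no camera call.
A pose or a line that the arm cannot do raises r.PlanningError and nothing moves.
- r.finish_job(): hands the job in; it is judged then, once.
The state is a dict: "time_s": time; "joint_positions": joint angles; "dq": joint speeds; "tau": joint torques, N m; "eef_pos": TCP position; "eef_rot": TCP orientation; "contact_force": force on the tool from outside, world axes, zero at the start; "torque": the same for the moment, N m; "grip_width": finger opening in m; "grip_force": force on a finger pad.
Only numpy, scipy, OpenCV 4.12 (cv2) and the standard library are available. Lean on these libraries where they do the work, as an engineer would, in place of code of your own. Each camera call takes 0.05 s, during which the arm holds its last target. There are 200 camera calls.

## Working session

There is one attempt and no reset: what is moved stays moved. The work goes in short steps, each a Python script; the robot and the scene stay as the last script left them, time stands still between calls to the robot, and variables do not carry over. Pictures are saved under pics/ and viewed, at most 10 in all, crops included, and the job is handed in when it is done.

```bash
mkdir -p pics; python3 - <<'E'
from workcell import r,optics
import cv2,numpy as np
for n in("scene","top"):
    p,d=optics.get_image(n); cv2.imwrite(f"pics/{n}0.png",p[...,::-1]); np.savez(f"{n}0.npz",p=p,d=d)
    m=optics.camera_model(n); print(n,m["K"].tolist(),np.round(m["R"],4).tolist(),np.round(m["t"],4))
print(r.read_state()["time_s"],r.tip_extent,r.read_state()["eef_rot"])
E
```

```text
scene [[379.33891475109016, 0.0, 318.8913031574628], [0.0, 379.33891475109016, 200.2231197140595], [0.0, 0.0, 1.0]] [[0.8541, -0.5199, -0.0158], [-0.3962, -0.6306, -0.6674], [0.337, 0.5762, -0.7446]] [-0.4369  0.2835  0.6723]
top [[364.33625349057957, 0.0, 320.79938028283283], [0.0, 364.33625349057957, 206.36709699254382], [0.0, 0.0, 1.0]] [[-0.0218, -0.9996, -0.0194], [-0.9876, 0.0245, -0.1553], [0.1557, 0.0158, -0.9877]] [0.097  0.5767 0.9406]
0.1 0.025 [ 9.91248214e-01  1.32009452e-01  6.94635147e-07 -6.95189354e-04]
```

View pics/scene0.png

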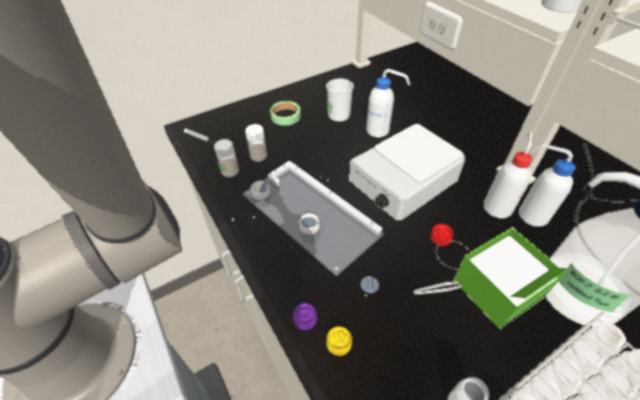

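View pics/top0.png

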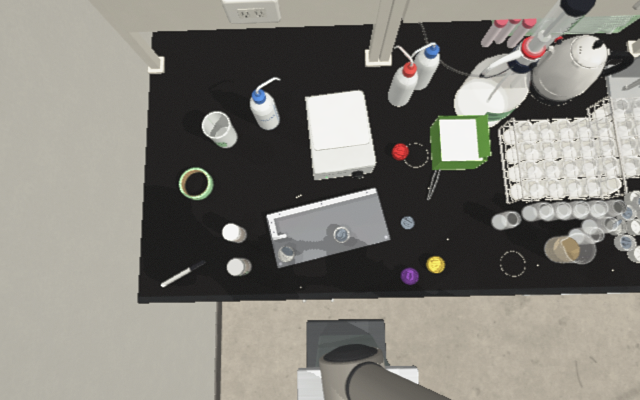

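The plate is in the top view with corners at about (267,214), (376,189), (390,240) and (278,266). White-cap candidates on it are (341,235), an open cap mid-plate, and (288,253), front left beside the lip. The purple (410,276), yellow (435,265) and red (400,152) caps are look-alikes, and the seal is at (407,223). The one at (341,235) fits the description; I'll confirm with a crop and measure.

```bash
cat > h.py <<'E'
import numpy as np,cv2
from workcell import r,optics
def ray(n,uv,z):
    m=optics.camera_model(n);R=np.array(m["R"]);t=np.array(m["t"])
    c=-R.T@t;d=R.T@np.linalg.inv(m["K"])@np.array([uv[0],uv[1],1.]);return c+d*(z-c[2])/d[2]
def proj(n,X):
    m=optics.camera_model(n);x=np.array(m["K"])@(np.array(m["R"])@X+np.array(m["t"]));return x[:2]/x[2]
def cloud(n,d):
    m=optics.camera_model(n);v,u=np.mgrid[:400,:640]
    p=np.stack([u,v,np.ones_like(u)],-1)@np.linalg.inv(m["K"]).T*d[...,None]
    return (p-np.array(m["t"]))@np.array(m["R"])
E
python3 - <<'E'
from h import *
a=np.load("top0.npz");p=a["p"];P=cloud("top",a["d"])
c1=cv2.resize(p[180:280,220:420,::-1],None,fx=4,fy=4,interpolation=cv2.INTER_CUBIC)
b=np.load("scene0.npz")["p"][150:280,235:395,::-1]
c2=cv2.resize(b,(246,200),interpolation=cv2.INTER_CUBIC)
cv2.imwrite("pics/c1.png",c1)
cv2.imwrite("pics/c2.png",cv2.resize(b,None,fx=4,fy=4,interpolation=cv2.INTER_CUBIC))
roi=np.zeros((400,640),bool);roi[180:280,220:420]=1
hsv=cv2.cvtColor(p,cv2.COLOR_RGB2HSV)
m=(roi&(p.min(2)>70)).astype(np.uint8)
n,l,s,ce=cv2.connectedComponentsWithStats(m)
for i in range(1,n):
    if s[i,4]>60: print(s[i],ce[i].round(1),P[l==i].mean(0).round(3),P[l==i][:,2].max().round(3))
i=1+s[1:,4].argmax();k=cv2.minAreaRect(cv2.findContours((l==i).astype(np.uint8),0,2)[0][0]);print(cv2.boxPoints(k))
for q in [(341,235),(288,253),(330,205),(330,235),(407,223)]: print(q,P[q[1],q[0]].round(4),p[q[1],q[0]])
E
```

```text
[ 266  187  125   81 6342] [327.2 227.1] [0.526 0.067 0.014] 1.02
[401 216  14  13 141] [407.3 222.3] [ 0.532 -0.152  0.026] 1.02
[222 223  25  20 385] [233.7 232.8] [0.511 0.313 0.069] 1.02
[226 258  26  18 379] [238.3 266.4] [0.423 0.299 0.073] 1.02
[[264.35297 214.41176]
 [377.05884 186.2353 ]
 [390.4118  239.64708]
 [277.70593 267.82355]]
(341, 235) [0.5019 0.0303 0.0216] [135 145 153]
(288, 253) [0.4562 0.176  0.0222] [100 108 114]
(330, 205) [0.5879 0.0582 0.0089] [140 141 142]
(330, 235) [0.5037 0.0603 0.0077] [121 122 123]
(407, 223) [ 0.5323 -0.155   0.0058] [139 150 159]
```

View pics/c1.png

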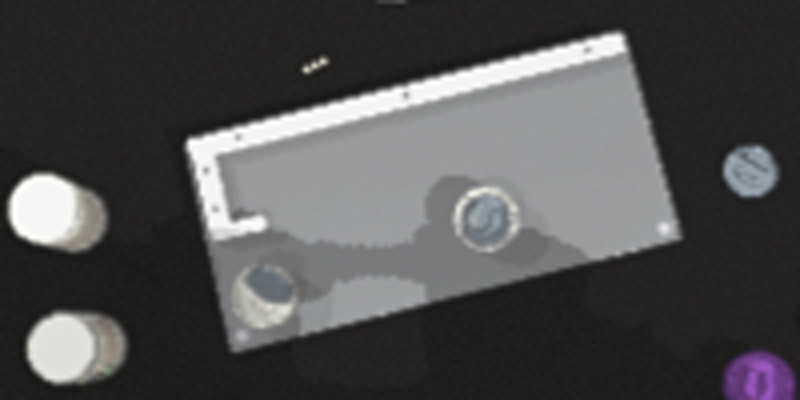

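View pics/c2.png

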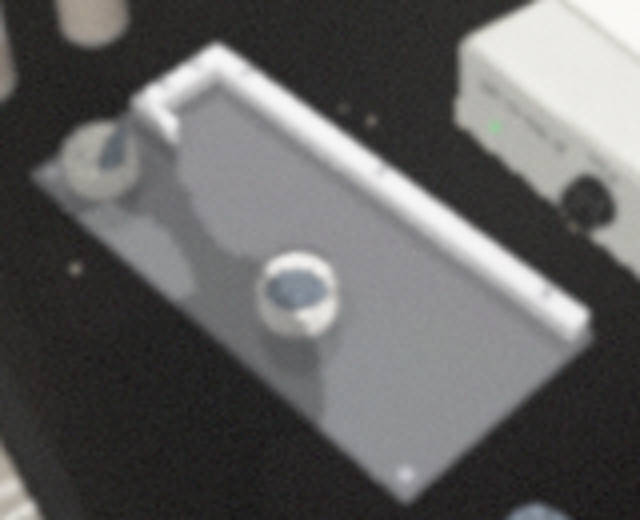

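The crops confirm it. The cap in crop (487,218), or top (341.6,234.4), has its seal lying flat below the rim, so it is the part to load. The one in crop (265,296) has its seal standing up, so it is the popped cap. Next I fit the jig edges and the cap centre.

```bash
python3 - <<'E'
from h import *
import json
from scipy.optimize import least_squares
from scipy.ndimage import map_coordinates
def fit(n,J):
    g=cv2.cvtColor(np.load(n+"0.npz")["p"],cv2.COLOR_RGB2GRAY).astype(float)
    w=lambda J,q:np.array([J[0]+np.cos(J[2])*q[0]-np.sin(J[2])*q[1],J[1]+np.sin(J[2])*q[0]+np.cos(J[2])*q[1],q[2]])
    S=[((-.08,y,.008),(1,0)) for y in np.linspace(-.14,.09,30)]+[((x,-.16,.008),(0,1)) for x in np.linspace(-.06,.045,20)]
    if n=="top": S+=[((x,.16,.008),(0,-1)) for x in np.linspace(-.075,-.005,12)]
    for _ in range(3):
        A=[];b=[]
        for q,nr in S:
            o=np.linspace(-.012,.012,49)
            uv=np.array([proj(n,w(J,np.array(q)+s*np.array([*nr,0]))) for s in o])
            v=map_coordinates(g,uv[:,::-1].T,order=1);gr=np.gradient(v);k=gr.argmax()
            sl=slice(max(0,k-8),k+9);ww=np.clip(gr[sl],0,None)
            if gr[k]<2: continue
            off=(o[sl]*ww).sum()/ww.sum()
            # jig shift dx,dy (jig frame), rotation dth moves point normal by:
            A.append([nr[0],nr[1],nr[0]*-q[1]+nr[1]*q[0]]);b.append(off)
        A=np.array(A);b=np.array(b)
        s=least_squares(lambda x:(A@x-b)*1e3,np.zeros(3),loss="soft_l1").x
        J=np.array([*w(J,(s[0],s[1],0))[:2],J[2]+s[2]])
    print(n,J.round(4),np.degrees(J[2]).round(2),len(b),"resid mm",np.abs(A@s-b).mean()*1e3)
    return J
c=[ray("top",q,.008) for q in [(278.7,268),(390.5,239.5)]]
e=c[0]-c[1];th=np.arctan2(-e[0],e[1]);mid=(c[0]+c[1])/2
J0=np.array([mid[0]+.08*np.cos(th),mid[1]+.08*np.sin(th),th]);print(J0,np.linalg.norm(e))
Jt=fit("top",J0);Js=fit("scene",Jt)
def tojig(J,X):
    d=np.array(X[:2])-J[:2];c,s=np.cos(J[2]),np.sin(J[2]);return np.array([c*d[0]+s*d[1],-s*d[0]+c*d[1]])
for n,J,bx,thr in(("top",Jt,(328,222,356,250),165),("scene",Js,(296,208,324,238),165)):
    p=np.load(n+"0.npz")["p"];x0,y0,x1,y1=bx
    m=(p[y0:y1,x0:x1].min(2)>thr).astype(np.uint8)
    v,u=np.nonzero(m);W=np.array([ray(n,(a+x0,b+y0),.031) for a,b in zip(u,v)])
    h=cv2.convexHull(W[:,:2].astype(np.float32));cc,rr=cv2.minEnclosingCircle(h)
    print(n,"cap",np.round(cc,4),round(rr,4),len(u),"jig",tojig(J,cc).round(4))
    m2=ray(n,(341.7,234.5),.031) if n=="top" else ray(n,(309,222.5),.031);print(" eye",m2.round(4),tojig(J,m2).round(4))
np.save("jig.npy",Jt);np.save("jigs.npy",Js)
E
```

```text
[0.52984912 0.06636077 0.22518606] 0.3179617268866432Traceback (most recent call last):
  File "<stdin>", line 29, in <module>
  File "<stdin>", line 14, in fit
  File "h.py", line 7, in proj
    m=optics.camera_model(n);x=np.array(m["K"])@(np.array(m["R"])@X+np.array(m["t"]));return x[:2]/x[2]
ValueError: time passes only in moves, steps and waits
```

```bash
cat > h.py <<'E'
import numpy as np,cv2
from workcell import r,optics,command_gripper
M={n:{k:np.array(v) for k,v in optics.camera_model(n).items() if k in "KRt"} for n in("top","scene")}
def ray(n,uv,z):
    m=M[n];R=m["R"];c=-R.T@m["t"];d=R.T@np.linalg.inv(m["K"])@np.array([uv[0],uv[1],1.]);return c+d*(z-c[2])/d[2]
def proj(n,X):
    m=M[n];x=m["K"]@(m["R"]@X+m["t"]);return x[:2]/x[2]
def tojig(J,X):
    d=np.array(X[:2])-J[:2];c,s=np.cos(J[2]),np.sin(J[2]);return np.array([c*d[0]+s*d[1],-s*d[0]+c*d[1]])
def toworld(J,q):
    c,s=np.cos(J[2]),np.sin(J[2]);return np.array([J[0]+c*q[0]-s*q[1],J[1]+s*q[0]+c*q[1],q[2]])
def cap(n,p,J,bx,thr=165):
    x0,y0,x1,y1=bx;v,u=np.nonzero(p[y0:y1,x0:x1].min(2)>thr)
    W=np.array([ray(n,(a+x0,b+y0),.031)[:2] for a,b in zip(u,v)],np.float32)
    cc,rr=cv2.minEnclosingCircle(cv2.convexHull(W));print(n,"cap",np.round(cc,4),round(rr,4),len(u),"jig",tojig(J,cc).round(4))
E
python3 - <<'E'
from h import *
from scipy.optimize import least_squares
from scipy.ndimage import map_coordinates
def fit(n,J):
    g=cv2.cvtColor(np.load(n+"0.npz")["p"],cv2.COLOR_RGB2GRAY).astype(float)
    S=[((-.08,y,.008),(1,0)) for y in np.linspace(-.14,.09,30)]+[((x,-.16,.008),(0,1)) for x in np.linspace(-.06,.045,20)]
    if n=="top": S+=[((x,.16,.008),(0,-1)) for x in np.linspace(-.075,-.005,12)]
    for _ in range(3):
        A=[];b=[]
        for q,nr in S:
            o=np.linspace(-.012,.012,49)
            uv=np.array([proj(n,toworld(J,np.array(q)+s*np.array([*nr,0]))) for s in o])
            gr=np.gradient(map_coordinates(g,uv[:,::-1].T,order=1));k=gr.argmax()
            if gr[k]<2: continue
            sl=slice(max(0,k-8),k+9);ww=np.clip(gr[sl],0,None)
            A.append([nr[0],nr[1],nr[0]*-q[1]+nr[1]*q[0]]);b.append((o[sl]*ww).sum()/ww.sum())
        A=np.array(A);b=np.array(b)
        s=least_squares(lambda x:(A@x-b)*1e3,np.zeros(3),loss="soft_l1").x
        J=np.array([*toworld(J,(s[0],s[1],0))[:2],J[2]+s[2]])
    print(n,J.round(4),np.degrees(J[2]).round(2),len(b),"resid mm",(np.abs(A@s-b).mean()*1e3).round(2))
    return J
Jt=fit("top",np.array([.5298,.0664,.2252]));Js=fit("scene",Jt)
for n,J,bx,e in(("top",Jt,(328,222,356,250),(341.7,234.5)),("scene",Js,(296,208,324,238),(309,222.5))):
    cap(n,np.load(n+"0.npz")["p"],J,bx);print(" eye",tojig(J,ray(n,e,.031)).round(4))
np.save("jig.npy",Jt);np.save("jigs.npy",Js)
E
```

```text
top [0.5303 0.0684 0.2238] 12.82 62 resid mm 0.26
scene [0.5295 0.0663 0.225 ] 12.89 50 resid mm 0.34
top cap [0.5036 0.0302] 0.0222 52 jig [-0.0345 -0.0313]
 eye [-0.0359 -0.0325]
scene cap [0.5018 0.0235] 0.0289 154 jig [-0.0366 -0.0355]
 eye [-0.0367 -0.0348]
```

```bash
cat >> h.py <<'E'
from scipy.spatial.transform import Rotation
J=np.array([.530,.0673,.2243])
def quat(a):  # tool down, tool x at jig angle a (from jig x)
    a+=J[2];x=np.array([np.cos(a),np.sin(a),0]);z=np.array([0,0,-1.]);return Rotation.from_matrix(np.c_[x,np.cross(z,x),z]).as_quat()
def W(x,y,z): return toworld(J,(x,y,z))
def st(): s=r.read_state();print("t",round(s["time_s"],2),"jig",tojig(J,s["eef_pos"]).round(4),"z",round(s["eef_pos"][2],4),"F",np.round(s["contact_force"],2),"w",round(s["grip_width"],4))
def snap(n,f): p,d=optics.get_image(n);cv2.imwrite(f,p[...,::-1]);return p
E
python3 - <<'E'
from h import *
for a in (0,np.pi):
  print(a,[np.round(q,2) if q is not None else None for q in (r.solve_ik(W(-.1,-.033,.036),quat(a)),r.solve_ik(W(.02,.08,.036),quat(a+np.pi/2-.35)),r.solve_ik(W(.02,.08,.036),quat(a-np.pi/2-.35)))])
a=0
command_gripper(.024)
r.reach(W(-.10,-.033,.13),quat(a)); st()
r.move_straight(W(-.10,-.033,.036)); st()
print(r.move_straight(W(-.068,-.033,.036),speed=.06)); st()
p=snap("top","pics/a.png");q=snap("scene","pics/as.png")
c=np.vstack([cv2.resize(p[180:280,260:410],(600,400))[:290],cv2.resize(q[170:270,240:390],(600,400))[:310]])
cv2.imwrite("pics/a2.png",c[...,::-1])
E
```

```text
0 [array([-0.15,  0.52,  2.01, -0.  ,  0.61,  1.2 ]), array([ 0.14,  0.66,  1.69, -0.  ,  0.79,  0.26]), array([ 0.14,  0.66,  1.69, -0.  ,  0.79, -2.88])]
3.141592653589793 [array([-0.15,  0.52,  2.01, -0.  ,  0.61, -1.94]), array([ 0.14,  0.66,  1.69, -0.  ,  0.79, -2.88]), array([ 0.14,  0.66,  1.69, -0.  ,  0.79,  0.26])]
t 2.91 jig [-0.0998 -0.0337] z 0.1302 F [0.66 0.14 0.56] w 0.024
t 3.68 jig [-0.0996 -0.0334] z 0.0365 F [-0.18  0.34 -0.18] w 0.0243
False
t 4.37 jig [-0.0683 -0.0328] z 0.0358 F [-0.44 -0.15 -0.5 ] w 0.024
```

View pics/a2.png

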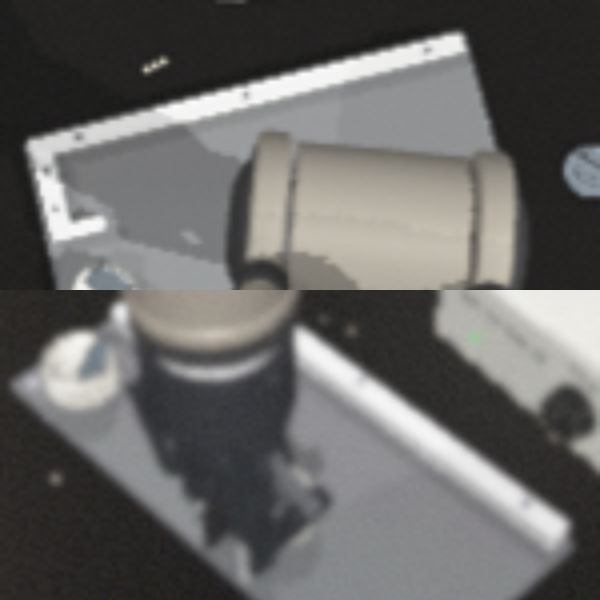

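The arm hides the cap in the top view. In the scene view it sits just ahead of the fingertips, at crop (300,490). Next is the push across to the rail.

```bash
python3 - <<'E'
from h import *
print(r.move_straight(W(-.012,-.033,.036),speed=.06)); st()
print(r.move_straight(W(.016,-.033,.036),speed=.025,max_force=3)); st()
r.move_straight(W(-.045,-.033,.036),speed=.08)
r.move_straight(W(-.06,-.033,.13),speed=.2)
r.reach(W(-.08,-.15,.15),quat(np.pi/2-.35)); st()
p=snap("top","pics/b.png");q=snap("scene","pics/bs.png")
c=np.vstack([cv2.resize(p[180:280,260:410],(600,400))[:290],cv2.resize(q[150:250,240:390],(600,400))[:310]])
cv2.imwrite("pics/b2.png",c[...,::-1])
E
```

```text
False
t 5.55 jig [-0.0124 -0.0329] z 0.0359 F [ 0.06  0.19 -0.76] w 0.0241
True
t 6.32 jig [ 0.0065 -0.0328] z 0.0354 F [ 0.48 -0.75  0.44] w 0.0241
t 9.04 jig [-0.0802 -0.1496] z 0.1493 F [ 0.76 -0.21 -0.14] w 0.0242
```

View pics/b2.png

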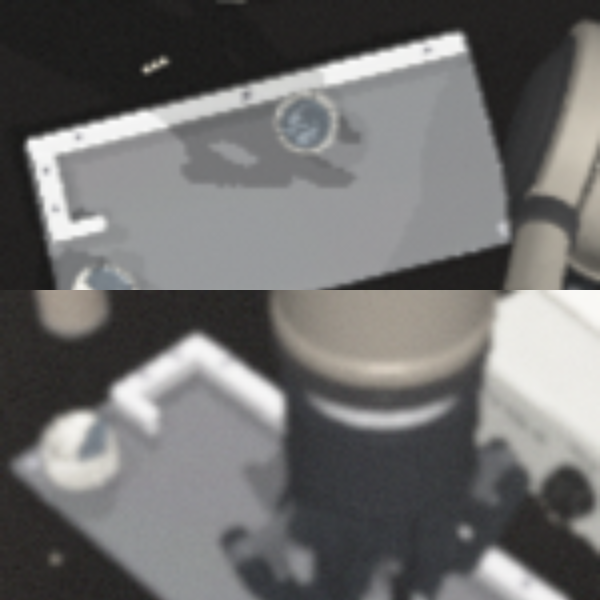

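The cap now rests against the rail at top crop (306,123), px (336.5,210.8), well before the pocket, and it is upright. Next is the slide along the rail with the fingers shut and their face tilted slightly toward the rail.

```bash
python3 - <<'E'
from h import *
print("cap",tojig(J,ray("top",(336.5,210.8),.031)).round(4))
command_gripper(0)
r.reach(W(.0217,-.095,.13),quat(np.pi/2-.35))
r.move_straight(W(.0217,-.095,.0365),speed=.12); st()
print(r.move_straight(W(.0217,.07,.0365),speed=.07,max_force=6)); st()
print(r.move_straight(W(.0217,.103,.0365),speed=.025,max_force=3)); st()
r.hold(.2)
r.move_straight(W(.010,.055,.0365),speed=.06)
r.move_straight(W(.0,.03,.13),speed=.2)
r.reach(W(-.08,-.15,.16),quat(np.pi/2-.35)); st()
p=snap("top","pics/d.png");q=snap("scene","pics/ds.png")
c=np.vstack([cv2.resize(p[185:260,255:355],(600,450),interpolation=2)[:370],cv2.resize(q[150:222,235:345],(600,393)[:2],interpolation=2)[:230]])
cv2.imwrite("pics/d2.png",c[...,::-1])
E
```

```text
cap [ 0.031  -0.0341]
t 10.97 jig [ 0.0221 -0.0954] z 0.0373 F [0.   0.76 0.37] w 0.0002
False
t 13.48 jig [0.0218 0.0698] z 0.0365 F [-0.42  0.15  0.99] w -0.0002
True
t 14.34 jig [0.0214 0.0913] z 0.0363 F [ 0.44 -2.22  2.05] w -0.0
t 16.77 jig [-0.0799 -0.1491] z 0.1592 F [0.49 0.09 0.47] w 0.0002
```

View pics/d2.png

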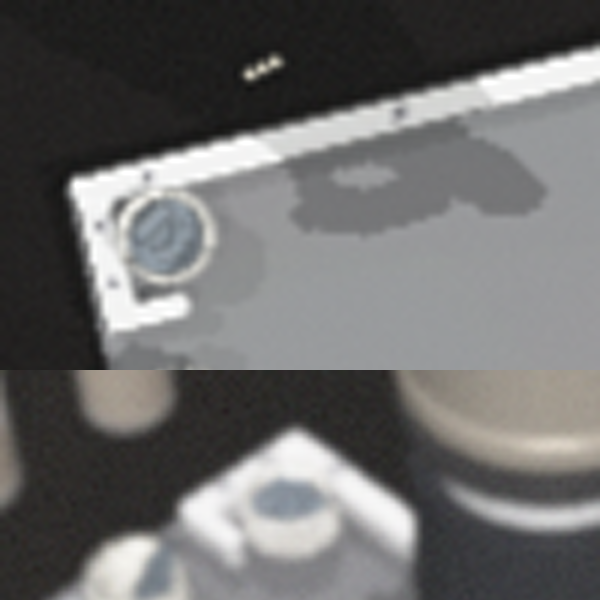

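The cap is in the corner pocket at top crop (166,236), px (282.7,224.3), upright with its seal flat. I'll measure how close it is to the seat.

```bash
python3 - <<'E'
from h import *
for f,n,old,uv in (("d","top","b",(282.7,224.3)),):
    print(tojig(J,ray(n,uv,.031)).round(4))
p=cv2.imread("pics/d.png");q=cv2.imread("pics/b.png")
# seal/dark blue interior centroid: saturation mask, at seal depth the same offset in both pictures
def cen(im,c):
    h=cv2.cvtColor(im,cv2.COLOR_BGR2HSV);m=np.zeros(h.shape[:2],np.uint8);cv2.circle(m,c,7,1,-1)
    v,u=np.nonzero((h[...,1]>28)&(m>0));return u.mean(),v.mean(),len(u)
for im,c in((q,(336,211)),(p,(283,224))):
    k=cen(im,c);print(k,tojig(J,ray("top",k,.026)).round(4))
s=cv2.imread("pics/ds.png");k=cen(s,(288,174));print("scene",k,tojig(np.load("jigs.npy"),ray("scene",k,.026)).round(4))
for z,(a) in ((.022,(.033,.118)),(.031,(.033,.118))): print("seat px",proj("top",W(*a,z)).round(2))
e=cv2.resize(p[205:245,260:305],(720,600)[:2],interpolation=cv2.INTER_CUBIC)
for pt in [(.055,.14,.022),(.055,.05,.022),(.006,.14,.022)]: print(pt,(proj("top",W(*pt))-[260,205]).round(2)*[16,15])
cv2.imwrite("pics/e.png",e)
E
```

```text
[0.0311 0.1177]
(np.float64(336.6), np.float64(210.73333333333332), 60) [ 0.0318 -0.0347]
(np.float64(282.578125), np.float64(224.421875), 64) [0.0316 0.1186]
scene (np.float64(287.5), np.float64(173.13333333333333), 30) [0.0354 0.1204]
seat px [282.84 224.02]
seat px [282.44 223.66]
(0.055, 0.14, 0.022) [212.96 199.35]
(0.055, 0.05, 0.022) [717.92  80.4 ]
(0.006, 0.14, 0.022) [276.64 456.9 ]
```

View pics/e.png

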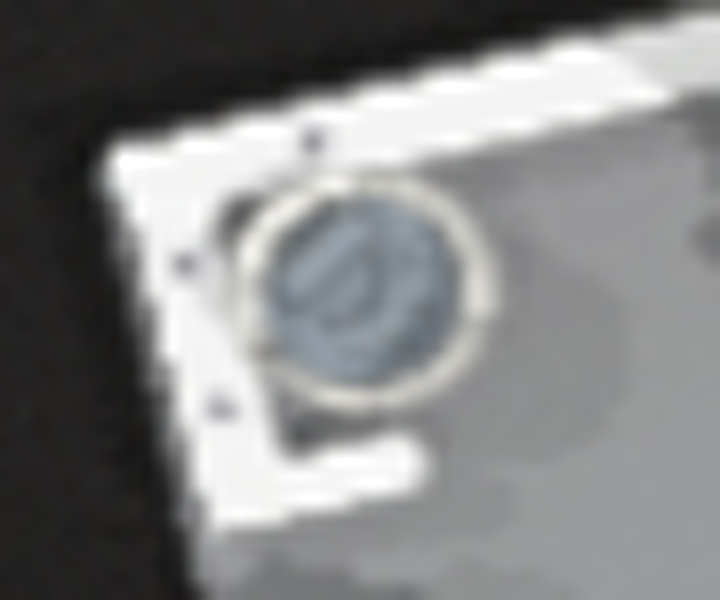

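The crop shows the rim overlapping the edges of both the rail and the end stop, with a gap only at the lip. The cap is as far in x as when it was pressed on the rail (31.6 vs 31.8 mm), and y is 118.6 mm, so it is home. The gripper is well clear, so I'm handing in.

```bash
python3 -c "
from workcell import r
print(r.finish_job())"
```

```text
the job is handed in; nothing more can be done
None
```

The cap was pushed straight to the rail and slid along it into the corner pocket; the camera shows it home against the rail and end stop to within about 1–2 mm, and I handed the job in at about 17 s with the fingers clear.

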